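# Nest the finished goods in the meal-kit box

### The arm

A 6-joint arm with a two-finger parallel gripper is mounted at the origin on a cart in front of the work surface, level with it; the furniture and walls round the work are solid. World frame = base frame: x ahead of the robot, y to its left, z up, the work surface at z = 0. Lengths are in m, angles in rad, forces in N, time in s.
With the tool pointing down it reaches from about 0.35 to 0.975 m from the base axis. Payload 7.1 kg.
Tool frame: the origin (TCP) lies midway between the tips of the shut fingers; the grasp point (between the pads) lies 19 mm behind it; z points along the fingers, y is the line along which they close (so a half turn about z gives the same grasp; the last joint's range is limited). The gripper opens to 88 mm and grips with 3 to 60 N. Pads are 20 mm wide; open, the fingers measure 115 mm over their backs; the gripper's body (75 mm by 178 mm) begins 61 mm behind the grasp point.
Start: joints at [-1.271, 0.423, 1.63, -0, 1.089, -0.019], TCP at [0.196, -0.593, 0.223] pointing down, gripper open.
Joint ranges: [-3, 3], [-0.9, 2.11], [0.09, 2.58], [-1.31, 4.45], [0.11, 2.69], [-2.54, 2.54]. Speed limits (rad/s): [2.39, 2.39, 3.01, 3.14, 3.14, 3.14].

### API

Orientations are given as a unit quaternion [w, x, y, z].
In Python, from station import move_pose, movel, movej, command_gripper, wait, inverse_kinematics, read_camera, camera_info, MotionError, job_done, get_time, get_joint_pos, get_qvel, get_effort, get_tcp_pos, get_ee_rot, get_ft_force, get_ft_torque, get_grip_width, get_finger_force gives the robot as it stands. Calls block until the motion is done:
- move_pose(position, orientation): joint-space move of the TCP to a pose.
- movel(position, frame=None, v=0.15, until_force=None): straight line of the TCP; frame=None keeps the orientation; v is the mean speed in m/s. With until_force (N) it stops when the force on the tool has changed by that much, and returns True; else False.
- movej(angles): joint-space move.
- command_gripper(opening): opening from 0.0 (shut) to 1.0 (fully open); the grip force is fixed at half the most; returns when the fingers have stopped.
- wait(seconds).
- inverse_kinematics(position, orientation): joint angles nearest the present ones, or None.
- read_camera(name): name is "scene" or "top" or "wrist"; returns the picture (384x512x3 uint8, red, green, blue); there is no depth.
- camera_info(name): a dict with "intrinsics" (3x3 intrinsics, pixels), "T" (4x4, takes a point from camera to world coordinates); the wrist camera has in their place "tool_from_camera" (4x4, takes a point from camera to tool coordinates, whose origin is the TCP and whose axes are the flange's). Camera axes: x right, y up, looking along -z (the intrinsics and any distortion apply to the point x, -y, -z); pixel columns grow to the right and rows downward; lengths in m; the calibration is good to about 2 mm. A picture is of the moment at which its call begins: read the wrist's pose just before it. camera_info takes no time and is no camera call.
A pose or a line that the arm cannot do raises MotionError and nothing moves.
- job_done(): hands the job in; it is judged then, once.
Readings, each from a call of its own:
- get_time(): time.
- get_joint_pos(): joint angles.
- get_qvel(): joint speeds.
- get_effort(): joint torques, N m.
- get_tcp_pos(): TCP position.
- get_ee_rot(): TCP orientation.
- get_ft_force(): force on the tool from outside, world axes, zero at the start.
- get_ft_torque(): the same for the moment, N m.
- get_grip_width(): opening from 0.0 (shut) to 1.0 (fully open).
- get_finger_force(): force on a finger pad.
Only numpy, scipy, OpenCV 4.12 (cv2) and the standard library are available. Lean on these libraries where they do the work, as an engineer would, in place of code of your own. Each camera call takes 0.05 s, during which the arm holds its last target. There are 200 camera calls.

### The job

Finish the meal kit: take the two cartons and the tin from the sloping catch tray and set each into the nest of the kit box that matches its shape, upright and fully down on the nest's floor. Lower them in, do not drop them, and leave the other things on the table where they are.

Things in the scene. Friction and masses are not known exactly. Their poses are not given: they have to be found in the camera images.
- carton_long: the long white carton: a closed box 50 mm wide (own x), 235 mm long (own y), 62 mm high (own z), 0.2 kg, stiff. Origin: centre of its underside. It lies on the sloping bed of the catch tray, long side up the slope, and so leans by the slope's 25 degrees
- carton_short: the flat white carton: a closed box 30 mm wide (own x), 175 mm long (own y), 78 mm high (own z), 0.12 kg, stiff. Origin: centre of its underside. It stands on its narrow long side on the catch tray beside the other goods, long side up the slope
- tin: the closed round food tin, 57 mm across, 72 mm high (own z), 0.18 kg. Origin: centre of its underside. It stands on the sloping bed of the catch tray beside the cartons and leans with it. Which of the three goods stands left, middle or right on the catch tray varies; they are about 105 mm apart
- catch_tray: the steel catch tray on legs, fixed: a sloping bed 290 x 340 mm with a black rubber mat, rails and a stop 21 mm high at its edges. Origin: centre of the mat's surface, 105 mm above the table. Own x points up the slope (away from the robot), own y across it, own z square to the bed: 25 degrees from vertical, leaning to the robot
- kit_box: the open meal-kit box, fixed: cardboard base 302 x 336 mm (own x, own y), 38 mm high, wall 4 mm, with a plain light moulded insert. The insert's top is 25 mm above the table; its left half (+y) has three empty nests, 15 mm deep, 5 mm longer and wider than their parts; two sealed food trays, 57 mm high over the table, fill the right half. Origin: centre of the underside, on the table
- nest_long (a point): centre of the floor of the 240 x 55 mm nest (long side along the box's x), 10 mm above the table; it is for the long carton
- nest_short (a point): centre of the floor of the 180 x 35 mm nest (long side along the box's x), 10 mm above the table; it is for the flat carton
- nest_round (a point): centre of the floor of the round nest, 62 mm across, 10 mm above the table; it is for the tin
- calculator: bystander: grey calculator 112 x 68 x 14 mm lying to the right of the kit box; origin: centre of its underside
- garlic_a: bystander: a garlic bulb, 50 mm, behind the kit box; origin: its underside
- scissors: bystander: blue-handled scissors, 199 mm, lying flat behind the work; origin: middle of the underside
- marker_b: bystander: white marker pen with a black cap, 135 mm long, lying between catch tray and kit box; origin: middle of its underside
- label_roll: bystander: white roll of labels, 84 mm across, 46 mm high, standing behind the kit box; origin: centre of its underside
Things that resemble listed ones, but are neither listed nor needed, are in the scene too. What is shaped like the tin but black, orange or turquoise is not meant.

How it is judged:
By the outcome, as a careful person would: the job done as asked, in the order asked, and still so for the second after the job is handed in, with the robot touching nothing.
It also fails if it takes over 72 s, if anything falls off the work surface, if the arm or the gripper's body presses on something with over 40 N, if the wrist force passes 120 N, or if a joint passes its speed limit or range.

## Working session

There is one attempt and no reset: what is moved stays moved. The work goes in short steps, each a Python script; the robot and the scene stay as the last script left them, time stands still between calls to the robot, and variables do not carry over. Pictures are saved under pics/ and viewed, at most 10 in all, crops included, and the job is handed in when it is done.

```bash
mkdir -p pics; ls; python3 - <<'E'
from station import *
import cv2,numpy as np
for n in("scene","top"):
    im=read_camera(n);cv2.imwrite(f"pics/{n}0.png",cv2.resize(im[:,:,::-1],(800,600),interpolation=cv2.INTER_CUBIC)); cv2.imwrite(f"/tmp/{n}.png",im[:,:,::-1])
    print(n,camera_info(n))
print(camera_info("wrist"),get_time(),get_ee_rot())
E
```

```text
pics
scene {'intrinsics': array([[367.74555041,   0.        , 254.25534456],
       [  0.        , 367.74555041, 187.23005133],
       [  0.        ,   0.        ,   1.        ]]), 'T': array([[ 0.437243  ,  0.46536389, -0.76958106, -0.65309105],
       [-0.89929916,  0.23472756, -0.36900406, -0.57157637],
       [ 0.00892072,  0.85342804,  0.52113434,  0.95397181],
       [ 0.        ,  0.        ,  0.        ,  1.        ]])}
top {'intrinsics': array([[471.60104921,   0.        , 254.53559845],
       [  0.        , 471.60104921, 189.75234689],
       [  0.        ,   0.        ,   1.        ]]), 'T': array([[-0.22636294,  0.77001615, -0.59651902, -0.61652239],
       [-0.97386507, -0.16720923,  0.15371371,  0.35824863],
       [ 0.01861855,  0.61572412,  0.78774181,  1.65640896],
       [ 0.        ,  0.        ,  0.        ,  1.        ]])}
{'intrinsics': array([[298.9904302 ,   0.        , 264.79177029],
       [  0.        , 298.9904302 , 191.93287809],
       [  0.        ,   0.        ,   1.        ]]), 'tool_from_camera': array([[ 2.99513016e-04,  9.57799330e-01,  2.87437566e-01,
         7.84898061e-02],
       [ 9.99999838e-01, -4.26054779e-04,  3.77689028e-04,
         8.75697714e-04],
       [ 4.84214446e-04,  2.87437406e-01, -9.57799302e-01,
        -1.62541009e-01],
       [ 0.00000000e+00,  0.00000000e+00,  0.00000000e+00,
         1.00000000e+00]])} 0.1 [-6.61905073e-04  9.87325496e-01  1.58707022e-01 -9.21168897e-05]
```

View pics/scene0.png

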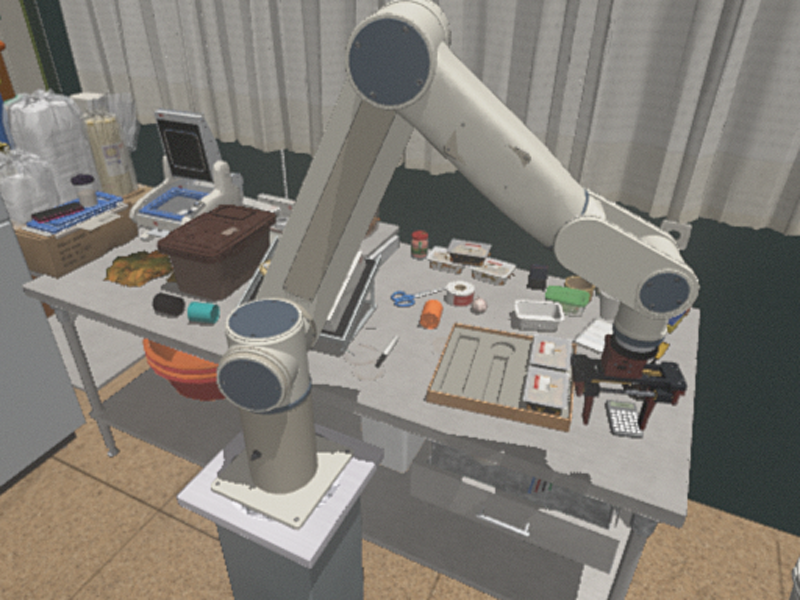

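View pics/top0.png

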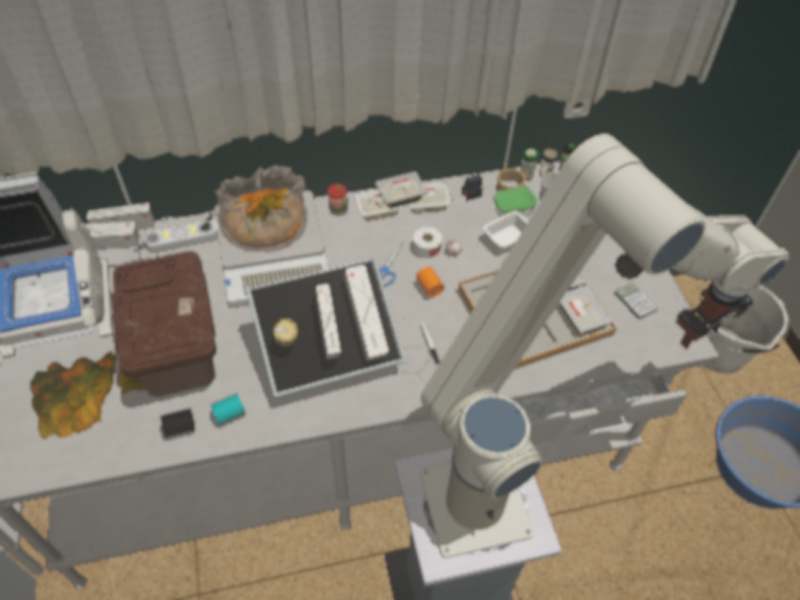

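The top view (800x600) shows the catch tray at (325,325), with the tin left at (285,330), the flat carton in the middle at (328,320) and the long carton right at (366,312). In the scene view the kit box is at (500,375), with nests long (460,360), short (497,373) and round (503,347). Things resembling the tin are orange (430,282), turquoise (228,408) and black (178,422), and a red one is at (337,197). The only one on the tray is the pale-lidded tin at (285,330). I'll confirm that in enlarged crops.

```bash
python3 - <<'E'
import cv2
a=cv2.imread("/tmp/top.png")[160:260,150:270]; cv2.imwrite("pics/topc.png",cv2.resize(a,(720,600),interpolation=cv2.INTER_CUBIC))
a=cv2.imread("/tmp/scene.png")[200:280,265:372]; cv2.imwrite("pics/scc.png",cv2.resize(a,(749,560),interpolation=cv2.INTER_CUBIC))
E
```

```text
(no output)
```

View pics/topc.png

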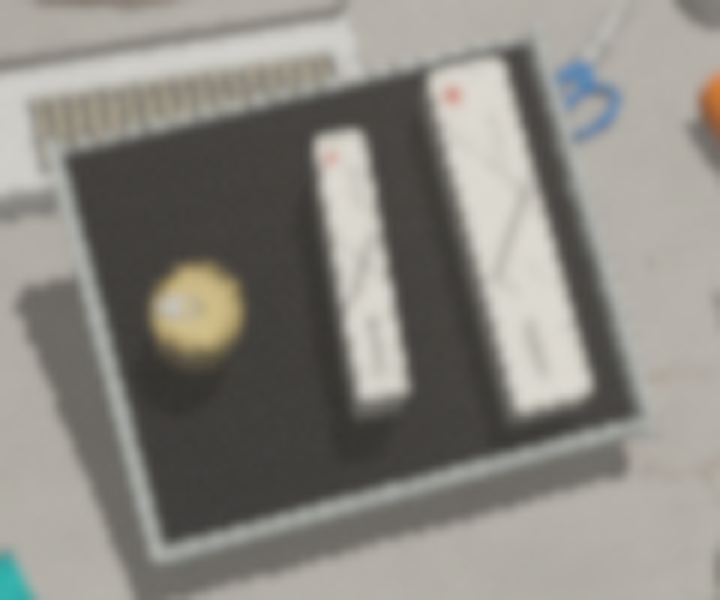

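View pics/scc.png

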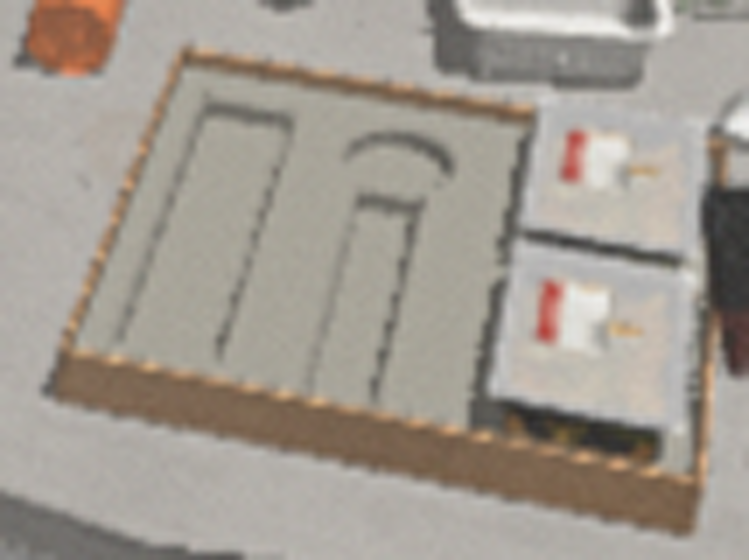

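```bash
cat > h.py <<'E'
from station import *
import numpy as np, cv2
from scipy.optimize import least_squares
from scipy.spatial.transform import Rotation as R
def T(p,r): M=np.eye(4); M[:3,:3]=r.as_matrix(); M[:3,3]=p; return M
def cam(n,tcp=None):
    c=camera_info(n)
    if n!="wrist": return c["intrinsics"],c["T"]
    p,q=tcp; return c["intrinsics"],T(p,R.from_quat([q[1],q[2],q[3],q[0]]))@c["tool_from_camera"]
def proj(c,P):
    K,M=c; P=np.atleast_2d(P); X=(P-M[:3,3])@M[:3,:3]; X=X*[1,-1,-1]; u=X@K.T; return u[:,:2]/u[:,2:]
def place(parent,x,y,a,z=0): return parent@T([x,y,z],R.from_euler('z',a))
def ap(M,P): return np.asarray(P)@M[:3,:3].T+M[:3,3]
def fit(c,px,pts,make,x0):
    f=lambda v:(proj(c,ap(make(v),pts))-px).ravel()
    s=least_squares(f,x0,x_scale=[.01,.01,.02][:len(x0)]); return s.x,np.abs(s.fun).max(),s.fun.reshape(-1,2).round(1)
def rect(lx,ly,z): return np.array([[sx*lx/2,sy*ly/2,z] for sx,sy in((1,1),(1,-1),(-1,-1),(-1,1))]) # far-left, far-right, near-right, near-left
tilt=R.from_euler('y',-25,degrees=True)   # own x up the slope
def tray(v): return T([v[0],v[1],.105],R.from_euler('z',v[2])*tilt)
def quat(r): q=r.as_quat(); return [q[3],q[0],q[1],q[2]]
E
python3 - <<'E'
from h import *
c=cam("top"); un=lambda p:(np.array(p)+.5)/6-.5+[150,160]
tv,e,f=fit(c,un([[60,150],[535,40],[645,422],[158,558]]),rect(.29,.34,.021),tray,[.6,.4,0]); print("tray",tv,e,f)
M=tray(tv)
for n,p,pts in(("long",[[428,70],[508,57],[592,390],[512,410]],rect(.235,.05,.062)),("short",[[314,138],[366,128],[410,388],[356,402]],rect(.175,.03,.078))):
    v,e,f=fit(c,un(p),pts,lambda v:place(M,*v),[0,0,0]); print(n,v,e,f.tolist())
v,e,f=fit(c,un([[197,308]]),np.array([[0,0,.072]]),lambda v:place(M,v[0],v[1],0),[0,0]); print("tin",v,e)
c=cam("scene"); un=lambda p:(np.array(p)+.5)/7-.5+[265,200]
v,e,f=fit(c,un([[187,48],[725,140],[697,482],[70,352]]),rect(.302,.336,.038),lambda v:place(np.eye(4),*v),[.6,-.2,0]); print("box",v,e,f.tolist())
B=place(np.eye(4),*v)
def g(p):  # pixel -> box frame at insert top
    return least_squares(lambda w:(proj(c,ap(B,[[w[0],w[1],.025]]))-un(p)).ravel(),[0,.05]).x.round(4)
for p in([205,105],[295,122],[220,357],[118,340],[357,200],[424,210],[375,400],[345,155],[453,170],[398,132]): print(p,g(p))
E
```

```text
tray [0.50440436 0.2603474  0.09042112] 2.1399866231997464 [[-1.9 -1.3]
 [ 0.6 -2.1]
 [ 1.8  1.5]
 [-0.4  1.2]]
long [ 0.00418562 -0.10513412 -0.032277  ] 0.6530721818965048 [[0.6, -0.1], [-0.7, -0.3], [-0.5, 0.4], [0.5, -0.1]]
short [ 0.00361409 -0.00296828 -0.09868191] 0.6880834248088661 [[0.5, -0.2], [-0.6, 0.4], [-0.6, 0.5], [0.7, -0.6]]
tin [0.00207743 0.10584362] 5.684341886080802e-14
box [ 0.50538587 -0.32413089  0.15438977] 1.4109059188738797 [[-0.9, -0.5], [0.8, 0.2], [1.4, 0.1], [-1.4, -0.6]]
[205, 105] [0.1096 0.1428]
[295, 122] [0.109  0.0865]
[220, 357] [-0.1173  0.087 ]
[118, 340] [-0.1206  0.1429]
[357, 200] [0.0431 0.038 ]
[424, 210] [ 0.0455 -0.0008]
[375, 400] [-0.126   0.0017]
[345, 155] [0.0848 0.0519]
[453, 170] [ 0.0896 -0.0121]
[398, 132] [0.1179 0.0248]
```

```bash
cat >> h.py <<'E'
BOX=[0.5054,-0.3241,0.1544]; TRAY=[0.5044,0.2603,0.0904]
flip={+1:R.from_euler('x',180,degrees=True),-1:R.from_euler('y',180,degrees=True)}
def tool(M,p,a=0,s=-1):
    """TCP pose in frame M at p, tool z against M's z, tool x along s*M's x (turned by a)"""
    return ap(M,[p])[0],quat(R.from_matrix(M[:3,:3])*R.from_euler('z',a)*flip[s])
E
python3 - <<'E'
from h import *
B=place(np.eye(4),*BOX);M=tray(TRAY)
for s in(1,-1):
    for n,F,p in(("b",B,[0,.06,.25]),("bp",B,[.09,.02,.05]),("bl",B,[0,.115,.05]),("t",M,[0,0,.25]),("tl",M,[0,-.105,.04]),("tt",M,[0,.105,.04])):
        q=inverse_kinematics(*tool(F,p,0,s)); print(s,n,None if q is None else np.round(q,2))
E
```

```text
1 b [-0.51  0.3   1.75 -0.    1.1   0.9 ]
1 bp [-0.47  0.69  1.64 -0.    0.82  0.94]
1 bl [-0.43  0.55  1.93 -0.    0.66  0.99]
1 t [ 0.69 -0.1   2.07 -0.33  0.83  2.36]
1 tl [ 0.34  0.28  2.2  -0.43  0.26  2.21]
1 tt None
-1 b [-0.51  0.3   1.75  0.    1.1  -2.24]
-1 bp [-0.47  0.69  1.64  0.    0.82 -2.2 ]
-1 bl [-0.43  0.55  1.93 -0.    0.66 -2.15]
-1 t [ 0.69 -0.1   2.07 -0.33  0.83 -0.79]
-1 tl [ 0.34  0.28  2.2  -0.43  0.26 -0.93]
-1 tt [ 0.77  0.4   1.99 -0.61  0.48 -0.38]
```

```bash
python3 - <<'E'
from h import *
import json
B=place(np.eye(4),*BOX);M=tray(TRAY); st={}
for n,F,p in(("wb",B,[0.03,.05,.24]),("wt",M,[0.03,0,.26])):
    move_pose(*tool(F,p)); st[n]=[list(map(float,get_tcp_pos())),list(map(float,get_ee_rot()))]
    im=read_camera("wrist")[:,:,::-1]; cv2.imwrite(f"/tmp/{n}.png",im)
    cv2.imwrite(f"pics/{n}.png",cv2.resize(im,(800,600),interpolation=cv2.INTER_CUBIC)); print(n,get_time(),st[n])
json.dump(st,open("st.json","w"))
E
```

```text
wb 2.05 [[0.5271443344435457, -0.27051502033369895, 0.23995900315538904], [-5.18353694755468e-05, -0.07645517046765321, 0.9970730179391487, -3.3460043631997004e-05]]
wt 4.0667 [[0.4224452907867342, 0.2524440499433552, 0.35321720291264797], [0.21611666023497653, -0.043759690714035286, 0.9753399376955451, 0.009522844824004888]]
```

View pics/wb.png

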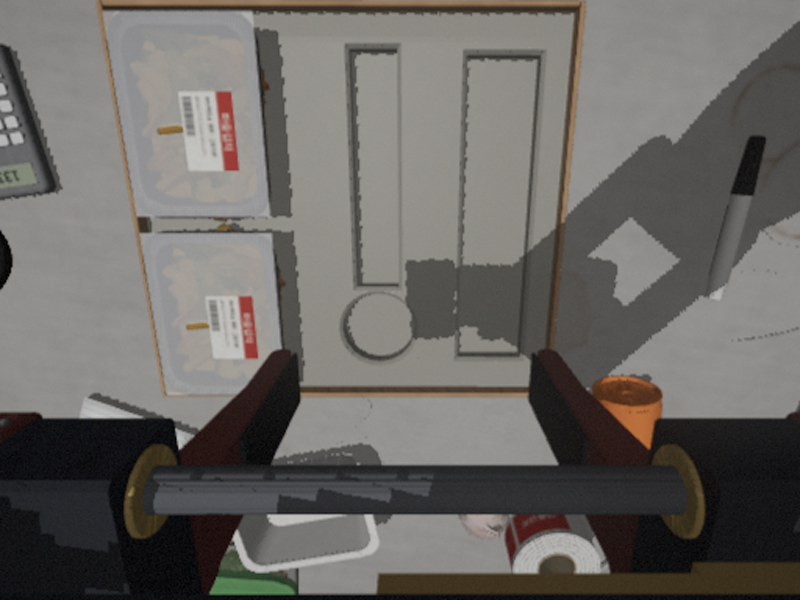

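View pics/wt.png

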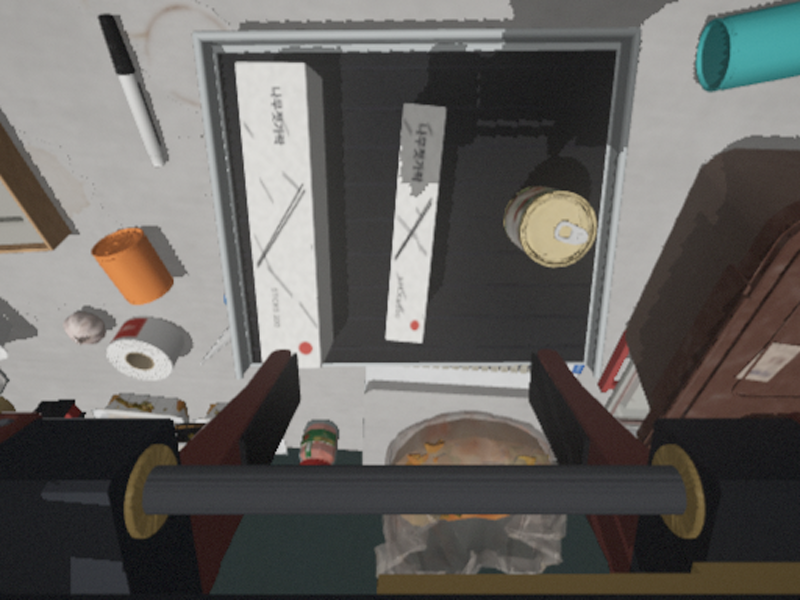

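The box picture (800x600) shows the long nest at (500,205), the short at (377,165) and the round at (378,325). On the tray are the long carton (283,215), the flat carton (415,222) and the cream tin with a pull tab (558,228). Enlarging both.

```bash
python3 - <<'E'
import cv2
for n,(r0,r1,c0,c1),s in(("wb",(20,240,205,365),2.7),("wt",(30,240,145,390),2.8)):
    s=2.5; a=cv2.imread(f"/tmp/{n}.png")[r0:r1,c0:c1]; cv2.imwrite(f"pics/{n}c.png",cv2.resize(a,None,fx=s,fy=s,interpolation=cv2.INTER_CUBIC))
E
```

```text
(no output)
```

View pics/wbc.png

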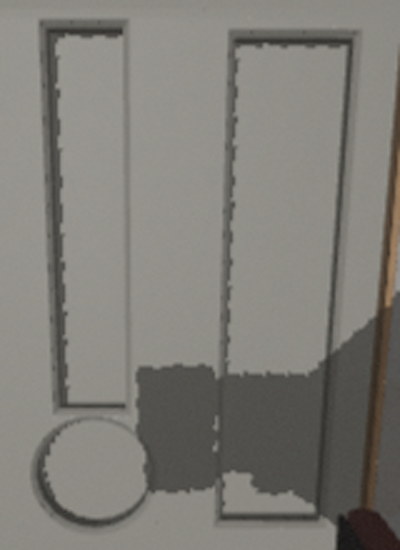

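View pics/wtc.png

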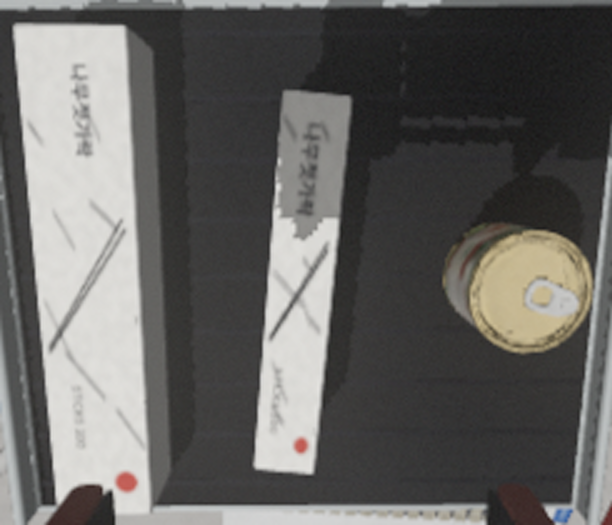

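```bash
cat > m.py <<'E'
from h import *
import json
st=json.load(open("st.json")); W=np.eye(4)
c=cam("wrist",st["wb"]); un=lambda p,o:(np.array(p)+.5)/2.5-.5+o
ob=[205,20]; ot=[145,30]; u8=lambda p:(np.array(p)+.5)/1.5625-.5
def fitr(c,px,mk,x0,z,lx,ly):
    f=lambda v:(proj(c,ap(mk(v[:3]),rect(lx+v[3],ly+v[4],z)))-px).ravel()
    s=least_squares(f,list(x0)+[0,0],x_scale=[.01,.01,.02,.01,.01]); return s.x,np.abs(s.fun).max()
nl,e1=fitr(c,un([[321,523],[216,523],[230,31],[361,30]],ob),lambda v:place(W,*v),BOX,.025,.24,.055)
ns,e2=fitr(c,un([[130,412],[54,413],[40,21],[129,20]],ob),lambda v:place(W,*v),BOX,.025,.18,.035)
nr=least_squares(lambda w:(proj(c,[[w[0],w[1],.025]])-un([[92,472]],ob)).ravel(),BOX[:2]).x
d=cam("wrist",st["wt"])
tr,e3=fitr(d,u8([[599,376],[242,378],[193,33],[641,28]]),tray,TRAY,.021,.29,.34)
M=tray(tr)
cl,e4=fitr(d,un([[152,512],[52,514],[13,25],[125,26]],ot),lambda v:place(M,*v),[0,-.1,0],.062,.235,.05)
cs,e5=fitr(d,un([[313,474],[254,467],[283,90],[351,95]],ot),lambda v:place(M,*v),[0,0,0],.078,.175,.03)
ct=least_squares(lambda w:(proj(d,ap(M,[[w[0],w[1],.072]]))-un([[530.5,291]],ot)).ravel(),[0,.1]).x
if __name__=="__main__":
    np.set_printoptions(precision=4,suppress=True)
    for n in("nl","e1","ns","e2","nr","tr","e3","cl","e4","cs","e5","ct"): print(n,globals()[n])
    Bx=place(W,nl[0],nl[1],(nl[2]+ns[2])/2); Bi=np.linalg.inv(Bx); print("rel short,round to long:",ap(Bi,[[ns[0],ns[1],0],[nr[0],nr[1],0]]))
    K,P=c # food-tray edge (285,350),(268,200) at z .057
    for p in([285,385],[272,210]): print(ap(Bi,[[*least_squares(lambda w:(proj(c,[[w[0],w[1],.055]])-u8([p])).ravel(),BOX[:2]).x,0]]))
E
python3 m.py
```

```text
nl [ 0.4834 -0.2118  0.1487  0.0027  0.0037]
e1 0.49836454379908446
ns [ 0.4649 -0.3114  0.15    0.004   0.0051]
e2 0.26504820139592056
nr [ 0.5887 -0.2934]
tr [0.5063 0.2628 0.1015 0.002  0.0011]
e3 1.5030250439848487
cl [-0.0008 -0.1064 -0.0239 -0.0018  0.0006]
e4 0.9213453052039711
cs [-0.0005 -0.0038 -0.0994 -0.0007 -0.0007]
e5 0.4009610661082377
ct [-0.0005  0.1046]
rel short,round to long: [[-0.0331 -0.0957  0.    ]
 [ 0.092  -0.0963  0.    ]]
[[ 0.1329 -0.1709  0.    ]]
[[-0.009  -0.1698  0.    ]]
```

The measurements agree: the fitted sizes are within a few mm, and the nest and carton offsets match the scene and top views. Picking the long carton now.

```bash
cat > job.py <<'E'
from m import *
yb=(nl[2]+ns[2])/2
def tz(): return get_tcp_pos()[2]
def pick(x,y,a,h,op):
    up=tool(M,[x,y,.19],a); dn=tool(M,[x,y,h],a)
    command_gripper(op); move_pose(*up); movel(dn[0],v=.12); command_gripper(0)
    print("grip mm",88*get_grip_width(),"F",get_finger_force(),"t",get_time())
    movel(up[0],v=.15); print("after lift mm",88*get_grip_width())
def carry(x,y,h):
    B=place(W,x,y,yb); move_pose(*tool(B,[0,0,.13+h]))
    movel([x,y,.032+h],v=.12); print("ft",get_ft_force(),"t",get_time())
    return lower(x,y,h)
def lower(x,y,h):
    hit=movel([x,y,.008+h],v=.025,until_force=5)
    print("hit",hit,"underside z mm",1e3*(tz()-h),get_tcp_pos(),get_ft_force(),"t",get_time())
    return tz()-h<.0135
def leave(op):
    command_gripper(op); p=np.array(get_tcp_pos()); movel(p+[0,0,.13],v=.15); print("t",get_time())
E
python3 - <<'E'
from job import *
pick(cl[0],cl[1],cl[2],.030,.85)
if carry(nl[0],nl[1],.030): leave(.74)
E
```

```text
grip mm 49.87246937327902 F 29.998506009578705 t 7.0833
after lift mm 49.80134875887804
ft [ 0.31147146 -0.25752519 -2.82721742] t 10.6917
hit True underside z mm 10.06240110542482 [ 0.48316953 -0.21172324  0.0400624 ] [-0.76786896  0.44716158  3.9311717 ] t 11.5
t 12.9833
```

```bash
python3 - <<'E'
from job import *
pick(cs[0],cs[1],cs[2],.042,.7)
if carry(ns[0],ns[1],.042):
    leave(.5)
    pick(ct[0],ct[1],0,.036,1.0)
    if carry(nr[0],nr[1],.036):
        leave(.83)
        move_pose(*tool(place(W,*BOX),[0.03,.05,.27]))
cv2.imwrite("pics/end.png",cv2.resize(read_camera("wrist")[:,:,::-1],(800,600)))
E
```

```text
grip mm 30.028239856103202 F 29.992622137069702 t 17.0
after lift mm 30.30656134265586
ft [-0.2011031   0.09440184 -0.71044642] t 21.1583
hit True underside z mm 10.248436196876854 [ 0.46439533 -0.31116463  0.05224844] [-0.28909982  1.62754899  4.84361043] t 21.9667
t 23.4333
grip mm 56.97597672319158 F 30.000305771827698 t 28.6833
after lift mm 57.118699944118596
ft [ 0.48985318  0.66476838 -1.92566305] t 33.2583
hit True underside z mm 10.53896913852901 [ 0.58811873 -0.29313549  0.04653897] [-0.43054368  0.47534906  5.81059763] t 34.05
t 35.5417
```

View pics/end.png

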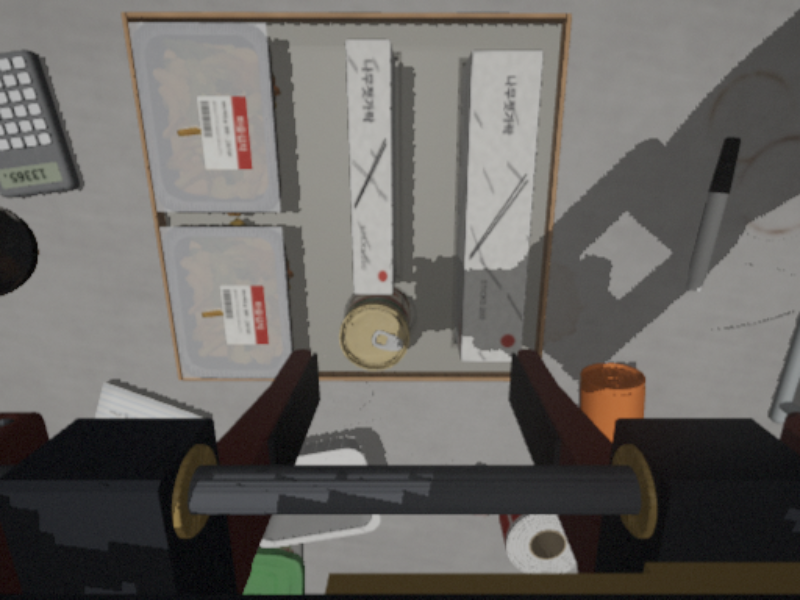

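The end picture shows the long carton (500,205), the flat carton (372,165) and the tin (375,335) standing in their nests. Contact came at 10.1 to 10.5 mm, which is the nest floor, and the bystanders in view look undisturbed.

```bash
python3 -c "
from station import *
print(job_done())"
```

```text
the job is handed in; nothing more can be done
None
```

The long carton, the flat carton and the tin were each lowered into their matching nests, touching down within about 0.5 mm of the nest floor, and the job was handed in at about 37 s.

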